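# Eject the battery pack from its charging dock and catch it

## Task

Eject the battery pack from the charging dock and catch it: press the release button beside the bay with one fingertip while the other finger stands across the open mouth of the bay, so that the pack, thrown out by its spring, is stopped a finger's width or two out of its seat and does not slide off the dock onto the counter. Do not pick the pack up, and leave the other things on the counter where they lie. Finish while still holding it back: the pack lies still on the dock's slope, leaning against your finger.

Things in the scene. Friction and masses are not known exactly. Their poses are not given: they have to be found in the camera images.
- dock: Grey single-bay charging dock, fixed; x from -91 to +82 mm, y from -36 to +60, 74 high at the back. Origin on the counter under the bay's centreline; x level from open mouth to closed back, y to the button side. Bay 53 mm wide; its slippery floor rises 10 degrees to +x: z = 27 mm + 0.176 x (17 at x = -57). The floor in front of the pack is open from x = -91 to -20, y = -29 to +32.
- battery: Black battery pack, slab 70 long x 50 wide x 24 mm thick, 0.15-0.3 kg. Origin: centre of its underside; its frame is level and parallel to the dock's while it lies on the slope (seated: dock x = 13, y = 0, z = 29 mm). Freed, it is thrown down the slope to dock -x within about 0.1 s by a spring plunger (4 N, fading to 1.2 N at 45 mm); only a finger stops it. Stop it 10 to 40 mm out.
- bay_mouth (a point): Fixed point on the dock: the bay floor on the centreline, just under the lower front edge of the seated pack (dock x = -20, y = 0, z = 23.5 mm). The pack's front face rises 24 mm from here, leaning 10 degrees to dock -x. A small ear at its corner on the button side rests against the steel catch.
- release_top (a point): Centre of the release button's top (moves with it); up: dock x = -57, y = 47, z = 35 mm. Black, ribbed, 30 mm (x) by 19 (y), 11 mm proud of its frame. Beside the open floor: a finger on it and one on the bay's centreline at the same x are 47 mm apart. Fully down it is 10 mm above the floor at that x: a 22 mm wide finger level with it stops the pack's upper half about 20 mm out.
- release (a joint): Release button travel in m, straight down: 0 up, 0.008 fully down. A spring carries it back up: 1.8 N to start, 4.2 N fully down. The catch lets go of the pack at about 0.005.
- bearing: Sealed ball bearing, 47 mm across, 14 mm high, lying loose near the dock; leave it. Origin: centre of its underside.
- vee_pulley: Small steel vee pulley lying flat, 64 mm across, 18 mm high, loose near the dock; leave it. Origin: centre of its underside.
- relay_box: Small part box 41 x 50 x 36 mm, loose near the dock; leave it. Origin: centre of its underside.
Not all that is in view belongs to the job. Of the things shaped like the battery, the black one is meant.

How it is judged:
By the outcome, as a careful person would: the job done as asked, in the order asked, and still so for the second after the job is handed in, while the arm keeps its last pose, push and grip.
It also fails if it takes over 26 s, if anything falls off the work surface, if the arm or the gripper's body presses on something with over 40 N, if the wrist force passes 120 N, or if a joint passes its speed limit or range.

## Robot

A 6-joint arm with a two-finger parallel gripper is mounted at the origin on the work surface; the furniture and walls round the work are solid. World frame = base frame: x ahead of the robot, y to its left, z up, the work surface at z = 0. Lengths are in m, angles in degrees, forces in N, time in s.
With the tool pointing down it reaches from about 0.4 to 0.825 m from the base axis. Payload 7 kg.
Tool frame: the origin (TCP) lies midway between the tips of the shut fingers; the grasp point (between the pads) lies 19 mm behind it; z points along the fingers, y is the line along which they close (so a half turn about z gives the same grasp; the last joint's range is limited). The gripper opens to 88 mm and grips with 3 to 60 N. Pads are 19 mm wide; open, the fingers measure 130 mm over their backs; the gripper's body (78 mm by 193 mm) begins 47 mm behind the grasp point.
Start: joints at [-50.816, 20.546, 0.682, 0, -70.136, -16.507], TCP at [0.26, -0.623, 0.227] pointing down, gripper open.
Joint ranges: [-176.03, 176.03], [-82.01, 121.73], [-58.28, 71.71], [-173.87, 95.51], [-174.79, -0.11], [-173.66, 173.66]. Speed limits (degrees/s): [136.94, 136.94, 172.46, 180, 180, 180].

## Interface

Orientations are given as a 3x3 rotation matrix whose columns are the frame's x, y, z axes.
In Python, from rig import robot gives the robot as it stands. Calls block until the motion is done:
- robot.goto(position, orientation): joint-space move of the TCP to a pose.
- robot.servo_line(position, ori=None, speed=0.15): straight line of the TCP; ori=None keeps the orientation; speed is the mean speed in m/s.
- robot.movej(angles): joint-space move.
- robot.move_gripper(opening): opening from 0.0 (shut) to 1.0 (fully open); the grip force is fixed at half the most; returns when the fingers have stopped.
- robot.dwell(seconds).
- robot.ik(position, orientation): joint angles nearest the present ones, or None.
- robot.grab_frame(name): name is "scene" or "top" or "wrist"; returns (picture, depth): 400x640x3 uint8, red, green, blue; 400x640 float32, m along the optical axis (not along the pixel's ray), 0 where there is no reading.
- robot.camera_info(name): a dict with "vfov" (degrees; the focal length in pixels is half the picture's height over the tangent of half this angle, whatever the lens; pixels are square), "cx", "cy" (the principal point, pixels), "k1" (the pictures are not rectified: a ray, as slopes to the right and down, at radius r is drawn at 1 + k1 r^2 times it, then the intrinsics apply), "view" (4x4, takes a point from world to camera coordinates); the wrist camera has in their place "T_tool_cam" (4x4, takes a point from camera to tool coordinates, whose origin is the TCP and whose axes are the flange's). Camera axes: x right, y down, z forward; pixel columns grow to the right and rows downward; lengths in m; the calibration is good to about 2 mm. A picture is of the moment at which its call begins: read the wrist's pose just before it. camera_info takes no time and is no camera call.
A pose or a line that the arm cannot do raises robot.Unreachable and nothing moves.
- robot.job_done(): hands the job in; it is judged then, once.
Readings, each from a call of its own:
- robot.read_t(): time.
- robot.read_qpos(): joint angles.
- robot.read_qvel(): joint speeds.
- robot.read_effort(): joint torques, N m.
- robot.read_position(): TCP position.
- robot.read_tcp_rot(): TCP orientation.
- robot.read_force(): force on the tool from outside, world axes, zero at the start.
- robot.read_ft_torque(): the same for the moment, N m.
- robot.read_grip_width(): opening from 0.0 (shut) to 1.0 (fully open).
- robot.read_finger_force(): force on a finger pad.
Only numpy, scipy, OpenCV 4.12 (cv2) and the standard library are available. Lean on these libraries where they do the work, as an engineer would, in place of code of your own. Each camera call takes 0.05 s, during which the arm holds its last target. There are 200 camera calls.

## Working session

There is one attempt and no reset: what is moved stays moved. The work goes in short steps, each a Python script; the robot and the scene stay as the last script left them, time stands still between calls to the robot, and variables do not carry over. Pictures are saved under pics/ and viewed, at most 10 in all, crops included, and the job is handed in when it is done.

```bash
mkdir -p pics; ls; cat > h.py <<'E'
import numpy as np, cv2
from rig import robot
def K(n):
    c=robot.camera_info(n); f=200/np.tan(np.radians(c['vfov']/2))
    return c,f
def pts(n,depth,T=None):
    """world point map from depth"""
    c,f=K(n); v,u=np.mgrid[0:400,0:640].astype(float)
    a=(u-c['cx'])/f; b=(v-c['cy'])/f; x,y=a.copy(),b.copy()
    for _ in range(15):
        s=1+c['k1']*(x*x+y*y); x=a/s; y=b/s
    P=np.stack([x*depth,y*depth,depth,np.ones_like(depth)],-1)
    M=np.linalg.inv(c['view']) if T is None else T@c['T_tool_cam']
    return (P@M.T)[...,:3]
E
python3 - <<'E'
from h import *
for n in ['scene','top']:
    im,d=robot.grab_frame(n); np.savez(f'{n}.npz',im=im,d=d)
    cv2.imwrite(f'pics/{n}.png',im[...,::-1]); 
    c=robot.camera_info(n); print(n,c['vfov'],c['k1'],np.linalg.inv(c['view'])[:3].round(3).tolist())
print(robot.read_tcp_rot(), robot.read_t(), robot.camera_info('wrist'))
E
```

```text
pics
scene 49.19482608822233 -0.1027509530901542 [[-0.069, 0.541, -0.838, 1.301], [0.998, 0.033, -0.061, -0.171], [-0.005, -0.841, -0.542, 0.562]]
top 53.913516672894865 -0.012651431103447902 [[-0.008, -0.996, 0.086, 0.459], [-1.0, 0.008, -0.0, -0.257], [-0.001, -0.086, -0.996, 0.929]]
[[-9.22724770e-01 -3.85458811e-01 -7.09460046e-04]
 [-3.85459437e-01  9.22723827e-01  1.32703210e-03]
 [ 1.43119473e-04  1.49795346e-03 -9.99998868e-01]] 0.1 {'vfov': 70.06645139829158, 'cx': 320.5614186962302, 'cy': 199.84654973196473, 'k1': -0.019945332218910813, 'T_tool_cam': array([[-1.69480447e-04, -9.65010538e-01, -2.62211046e-01,
         7.04969131e-02],
       [ 9.99999682e-01,  4.06409557e-05, -7.95921250e-04,
         7.89768642e-04],
       [ 7.78728901e-04, -2.62211098e-01,  9.65010225e-01,
        -1.58089688e-01],
       [ 0.00000000e+00,  0.00000000e+00,  0.00000000e+00,
         1.00000000e+00]])}
```

View pics/scene.png

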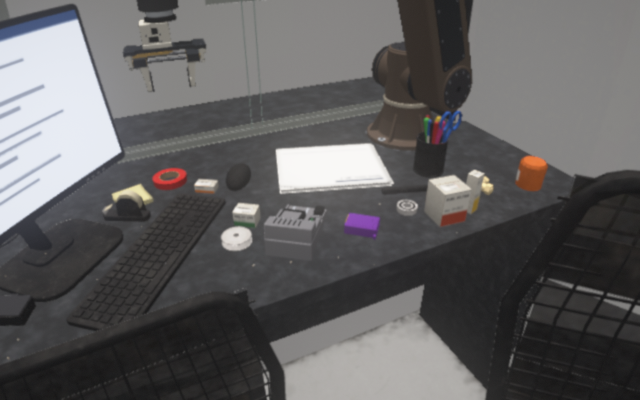

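View pics/top.png

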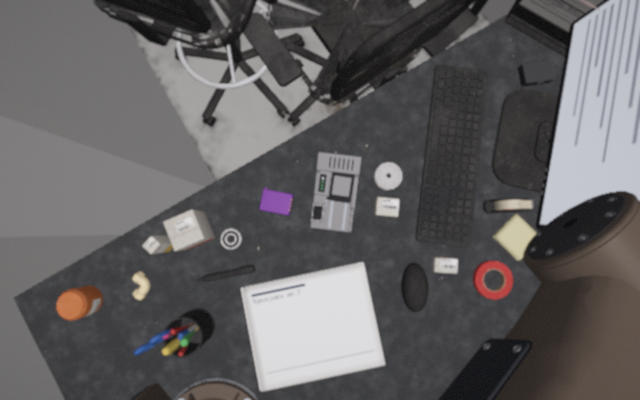

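The scene view shows the dock at about (293,230). In the top view it is at (336,190), with the black button at (318,212), the pack at (341,187) and the mouth facing the robot (down in the picture).

```bash
python3 - <<'E'
from h import *
z=np.load('top.npz'); P=pts('top',z['d']); im=z['im']
for (u,v) in [(318,212),(341,187),(338,222),(345,160),(250,180),(389,177),(388,207),(231,239)]: print(u,v,P[v,u].round(3),im[v,u])
c=im[140:245,300:375]; cv2.imwrite('pics/topcrop.png',cv2.resize(c[...,::-1],None,fx=5.5,fy=5.5,interpolation=cv2.INTER_CUBIC))
m=(P[...,2]>0.02)&(P[...,2]<.1); m=m.astype(np.uint8)
n,l,s,ce=cv2.connectedComponentsWithStats(m); k=l[165,345]; print(s[k])
q=P[l==k]; r=cv2.minAreaRect(q[:,:2].astype(np.float32)*1000); print(r, cv2.boxPoints(r)); print(q[:,2].max())
E
```

```text
318 212 [ 0.498 -0.238  0.037] [45 45 46]
341 187 [ 0.553 -0.29   0.054] [159 156 159]
338 222 [ 0.476 -0.284  0.014] [155 152 156]
345 160 [ 0.611 -0.299  0.071] [146 143 147]
250 180 [ 0.578 -0.076  0.   ] [63 66 66]
389 177 [ 0.582 -0.407 -0.   ] [140 137 139]
388 207 [ 0.509 -0.397  0.038] [170 168 169]
231 239 [ 0.438 -0.032 -0.   ] [64 63 66]
[ 311  152   50   70 2529]
((549.4784545898438, -277.4278564453125), (96.06241607666016, 152.01260375976562), 82.84544372558594) [[ 468.08185 -315.61877]
 [ 618.9108  -334.5514 ]
 [ 630.87506 -239.23694]
 [ 480.04608 -220.30432]]
0.077285156967138
```

View pics/topcrop.png

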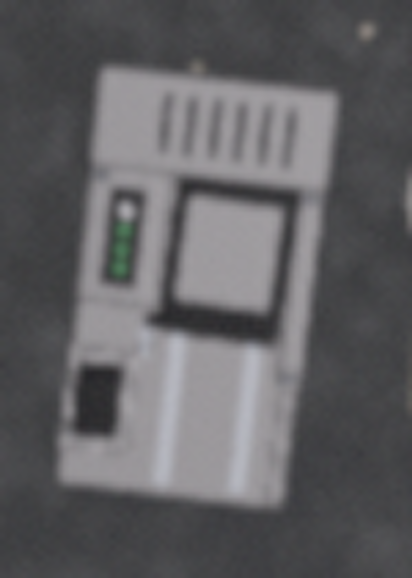

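The crop shows the dock turned about -7° from world. The black button is at (98,400), the catch and dark pack edge at y≈325, and the open floor with two rails lies below them. The footprint is 96 x 152 mm, against the expected 96 x 173 minus the low front, and the button is at z≈0.036. I'll move above it and measure with the wrist camera from two heights.

```bash
cat >> h.py <<'E'
def ori(deg):
    a=np.radians(deg); X=np.array([np.cos(a),np.sin(a),0]); Y=np.array([-X[1],X[0],0])
    return np.column_stack([-X,Y,[0,0,-1.]]),X,Y
E
python3 - <<'E'
from h import *
R,X,Y=ori(-7.15); o=np.array([.549,-.292,0])
p=o-.057*X+.0235*Y
robot.goto(p+[0,0,.20],R); robot.move_gripper(0.29)
for i,(q) in enumerate([p+[0,0,.20],p+[0,0,.12]]):
    if i: robot.servo_line(q,speed=.15)
    robot.dwell(.2)
    T=np.eye(4); T[:3,3]=robot.read_position(); T[:3,:3]=robot.read_tcp_rot()
    im,d=robot.grab_frame('wrist'); np.savez(f'w{i}.npz',im=im,d=d,T=T)
    cv2.imwrite(f'pics/w{i}.png',im[...,::-1]); print(T.round(4).tolist())
print(robot.read_t(),robot.read_force(),robot.read_grip_width())
E
```

```text
[[-0.9922, 0.1244, -0.0, 0.4954], [0.1244, 0.9922, 0.0, -0.2616], [0.0, 0.0, -1.0, 0.2], [0.0, 0.0, 0.0, 1.0]]
[[-0.9922, 0.1243, 0.002, 0.4961], [0.1243, 0.9922, -0.0004, -0.2617], [-0.002, -0.0002, -1.0, 0.1211], [0.0, 0.0, 0.0, 1.0]]
4.0083 [-0.65837271  0.09223215 -0.75001177] 0.28991433347361845
```

View pics/w0.png

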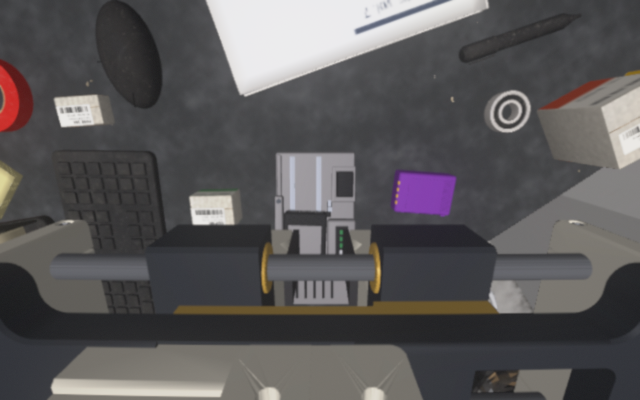

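View pics/w1.png

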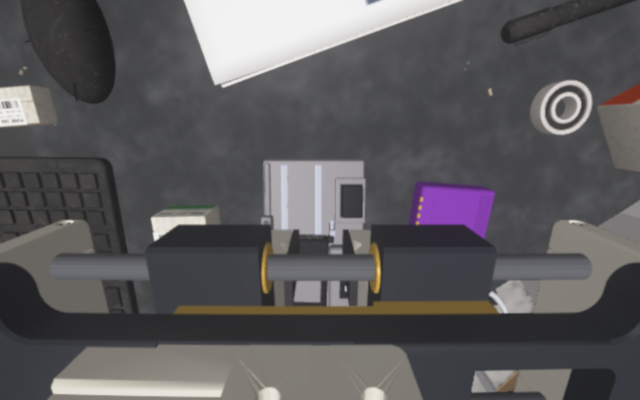

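Both wrist views show the dock between the fingers. The button is at (345,183) in w0 and (351,200) in w1, the rails are at x≈284 and 318, and the front edge is at row 153 or 160.

```bash
cat > m.py <<'E'
from h import *
rays=[]
for i,seed in enumerate([(345,183),(351,200)]):
    z=np.load(f'w{i}.npz'); P=pts('wrist',z['d'],z['T']); im=z['im']; O=(z['T']@robot.camera_info('wrist')['T_tool_cam'])[:3,3]
    D=pts('wrist',np.ones((400,640)),z['T'])-O
    g=im.max(2); m=(g<75).astype(np.uint8)
    w=np.zeros_like(m); u,v=seed; w[v-26:v+26,u-20:u+18]=1
    n,l,s,ce=cv2.connectedComponentsWithStats(m*w,connectivity=4); k=l[v,u]; print('button',s[k],ce[k])
    q=P[l==k]; zt=np.median(q[:,2]); print(' depth top z',zt, 'med',np.median(q,0).round(4), cv2.minAreaRect(q[q[:,2]>zt-.003][:,:2].astype(np.float32)*1000))
    # centre of the button in ray form, top at .035
    uc,vc=ce[k]; d=D[int(round(vc)),int(round(uc))]; rays.append((O,d))
    print(' ray at .035', (O+d*(.035-O[2])/d[2]).round(4))
    # rails and front edge: bluish bright stripes
    b=((im[...,2].astype(int)-im[...,0])>12)&(g>150)
    n2,l2,s2,c2=cv2.connectedComponentsWithStats(b[150:235,262:335].astype(np.uint8))
    for j in range(1,n2):
        if s2[j,4]>60:
            vv,uu=np.where(l2==j); Q=P[vv+150,uu+262]; f=cv2.fitLine(Q[:,:2].astype(np.float32),cv2.DIST_HUBER,0,.01,.001).ravel()
            print(' rail',c2[j]+[262,150],s2[j,4],'yaw',np.degrees(np.arctan(f[1]/f[0])).round(2),'mid',Q.mean(0).round(4))
    # dock outline near front at floor
    row={0:165,1:175}[i]
    r=P[row,255:380]; print(' row z',[(255+j,*r[j].round(3)) for j in range(12,115,7)])
    col=P[145:200,300]; print(' col',[(145+j,*col[j].round(3)) for j in range(0,45,5)])
A=np.zeros((3,3));B=np.zeros(3)
for O,d in rays:
    d=d/np.linalg.norm(d);M=np.eye(3)-np.outer(d,d);A+=M;B+=M@O
print('triang',np.linalg.solve(A,B))
E
python3 m.py
```

```text
button [337 172  16  24 372] [344.25806452 183.33870968]
 depth top z 0.03450589287148473 med [ 0.496  -0.2337  0.0345] ((467.3166809082031, -236.4735565185547), (87.12242889404297, 22.397600173950195), 5.8587493896484375)
 ray at .035 [ 0.4957 -0.2339  0.035 ]
 rail [291.76923077 184.03418803] 234 yaw -7.27 mid [ 0.4926 -0.296   0.0196]
 rail [318.48847926 183.51612903] 217 yaw -7.38 mid [ 0.4963 -0.2638  0.018 ]
 row z [(267, np.float64(0.468), np.float64(-0.326), np.float64(0.0)), (274, np.float64(0.469), np.float64(-0.317), np.float64(-0.0)), (281, np.float64(0.469), np.float64(-0.306), np.float64(0.015)), (288, np.float64(0.47), np.float64(-0.298), np.float64(0.014)), (295, np.float64(0.471), np.float64(-0.289), np.float64(0.014)), (302, np.float64(0.472), np.float64(-0.281), np.float64(0.015)), (309, np.float64(0.473), np.float64(-0.272), np.float64(0.015)), (316, np.float64(0.474), np.float64(-0.264), np.float64(0.015)), (323, np.float64(0.475), np.float64(-0.256), np.float64(0.012)), (330, np.float64(0.476), np.float64(-0.247), np.float64(0.014)), (337, np.float64(0.477), np.
[... 2211 characters left out ...]
013)), (365, np.float64(0.481), np.float64(-0.215), np.float64(0.002))]
 col [(145, np.float64(0.445), np.float64(-0.275), np.float64(0.0)), (150, np.float64(0.449), np.float64(-0.275), np.float64(0.0)), (155, np.float64(0.454), np.float64(-0.276), np.float64(-0.0)), (160, np.float64(0.458), np.float64(-0.276), np.float64(0.01)), (165, np.float64(0.462), np.float64(-0.276), np.float64(0.012)), (170, np.float64(0.467), np.float64(-0.277), np.float64(0.013)), (175, np.float64(0.471), np.float64(-0.278), np.float64(0.013)), (180, np.float64(0.476), np.float64(-0.278), np.float64(0.014)), (185, np.float64(0.48), np.float64(-0.279), np.float64(0.015))]
triang [ 0.49402572 -0.23445592  0.04272456]
```

The button centre is (0.496, -0.234, 0.0345) in both views, and the rail midline lies 46 mm from it (47 expected). The yaw is -7.2° and the floor z is 13–17 mm, so it all agrees with the text. Next I press.

```bash
python3 - <<'E'
from h import *
R,X,Y=ori(-7.2); p=np.array([.496,-.234,0])-.0235*Y
robot.servo_line(p+[0,0,.06],R,speed=.1); robot.servo_line(p+[0,0,.040],R,speed=.05); robot.dwell(.3)
f0=robot.read_force(); print(robot.read_position(),f0,robot.read_t())
z=.040
while z>.0255:
    z-=.0015; robot.servo_line(p+[0,0,z],R,speed=.02); robot.dwell(.1)
    f=robot.read_force()-f0; print(round(z,4),robot.read_position().round(4),f.round(2))
    if f[2]>9: break
robot.dwell(.3)
T=np.eye(4); T[:3,3]=robot.read_position(); T[:3,:3]=robot.read_tcp_rot()
im,d=robot.grab_frame('wrist'); np.savez('w2.npz',im=im,d=d,T=T)
im2,d2=robot.grab_frame('scene'); np.savez('s2.npz',im=im2,d=d2)
it,dt=robot.grab_frame('top'); np.savez('t2.npz',im=it,d=dt)
r=lambda a:cv2.resize(a,(400,300),interpolation=cv2.INTER_CUBIC)
o=np.vstack([np.hstack([r(im2[190:270,240:347]),r(it[140:245,270:410])]),np.hstack([r(im[140:340,200:467]),r(im)])])
cv2.imwrite('pics/after.png',o[...,::-1]); print(robot.read_t(),robot.read_force()-f0)
E
```

```text
[ 0.49320228 -0.25735368  0.04022494] [ 0.26071374  0.04726429 -0.15622009] 5.6083
0.0385 [ 0.493  -0.2573  0.0385] [0.12 0.12 0.18]
0.037 [ 0.4931 -0.2573  0.037 ] [-0.21 -0.69  0.37]
0.0355 [ 0.4932 -0.2573  0.0356] [-0.07 -0.61  1.11]
0.034 [ 0.4931 -0.2573  0.034 ] [-0.34  0.63  2.38]
0.0325 [ 0.4931 -0.2573  0.0325] [ 0.37 -0.41  1.66]
0.031 [ 0.492  -0.2572  0.0306] [-4.34  0.37  2.47]
0.0295 [ 0.4923 -0.2572  0.0292] [-5.63  0.25  3.16]
0.028 [ 0.4923 -0.2572  0.0278] [-6.84  0.03  3.89]
0.0265 [ 0.4924 -0.2572  0.0271] [-6.95  2.17 10.97]
9.2083 [-7.25489829  3.29297892 12.00926309]
```

View pics/after.png

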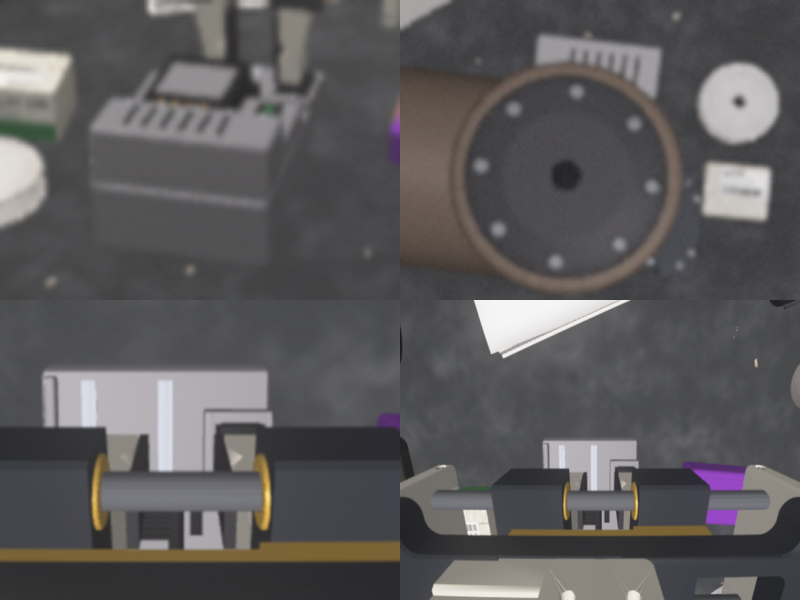

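The composite shows the pack out of its seat, with a gap behind it and its front against the left finger. The other finger is on the button. The side force jumped to -4.3 N at release. I'll ease off the bottoming force slightly and check how far out the pack is.

```bash
cat > c.py <<'E'
from h import *
R,X,Y=ori(-7.2); o=np.array([.496,-.234,0])+.057*X-.047*Y
def ext(im,d):
    P=pts('scene',d); x=(P-o)@X; y=(P-o)@Y; z=P[...,2]
    # pack top plane: floor + 24/cos10
    m=(abs(z-(.027+.176*x+.0244))<.004)&(abs(y)<.02)&(x>-.06)&(x<.06)
    return np.percentile(x[m],[1,99]).round(4), m.sum(), (im[m].mean(0)).round()
if __name__=='__main__':
    for f in ['scene','s2']:
        z=np.load(f+'.npz'); print(f,ext(z['im'],z['d']))
    p=robot.read_position(); robot.servo_line(np.array([.49305,-.2573,.0272]),R,speed=.02)
    for _ in range(3):
        robot.dwell(.3); print(robot.read_t(),robot.read_position().round(4),robot.read_force().round(2),ext(*robot.grab_frame('scene')))
E
python3 c.py
```

```text
scene (array([-0.0198,  0.025 ]), np.int64(171), array([134., 131., 133.]))
s2 (array([-0.0492,  0.0223]), np.int64(268), array([116., 113., 113.]))
9.7583 [ 0.4924 -0.2572  0.0274] [-5.25  1.44  6.91] (array([-0.0515,  0.0232]), np.int64(272), array([115., 112., 112.]))
10.1083 [ 0.4924 -0.2572  0.0274] [-6.09  1.72  7.42] (array([-0.0512,  0.0229]), np.int64(271), array([115., 111., 112.]))
10.4583 [ 0.4924 -0.2572  0.0274] [-6.44  1.61  8.  ] (array([-0.0523,  0.0236]), np.int64(265), array([115., 112., 112.]))
```

The pack's front edge moved from x ≈ -20 to about -45 to -50 mm and its rear edge is at +23 mm, so it is about 20–25 mm out. It is lying still and the forces are steady.

```bash
python3 -c "
from rig import robot
print(robot.job_done(),robot.read_t())"
```

```text
the job is handed in; nothing more can be done
the job is handed in; nothing more can be done
```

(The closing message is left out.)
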